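# Switch on and tare the clinic's bench scale

## Robot

A 6-joint arm with a two-finger parallel gripper is mounted at the origin on the work surface. World frame = base frame: x ahead of the robot, y to its left, z up, the work surface at z = 0. Lengths are in mm, angles in rad, forces in N, time in s.
With the tool pointing down it reaches from about 400 to 925 mm from the base axis. Payload 12.5 kg.
Tool frame: the origin (TCP) lies midway between the tips of the shut fingers; the grasp point (between the pads) lies 19 mm behind it; z points along the fingers, y is the line along which they close (so a half turn about z gives the same grasp; the last joint's range is limited). The gripper opens to 95 mm and grips with 3 to 60 N. Pads are 20 mm wide; open, the fingers measure 119 mm over their backs; the gripper's body (75 mm by 180 mm) begins 59 mm behind the grasp point.
Start: joints at [-1.371, 0.491, 1.559, -0, 1.092, -0.106], TCP at [188.183, -596.015, 214.661] pointing down, gripper open.
Joint ranges: [-3.1, 3.1], [-0.84, 2.19], [0.05, 2.79], [-1.13, 4.28], [0.06, 2.93], [-2.69, 2.69]. Speed limits (rad/s): [2.22, 2.22, 2.79, 3.14, 3.14, 3.14].

## Interface

Orientations are given as [roll, pitch, yaw] about the fixed x, y, z axes, in that order (R = Rz(yaw) Ry(pitch) Rx(roll)).
In Python, from cell import env gives the robot as it stands.
- The arm moves only by the tool arm_command, never from a script. Its argument "targets" is a list of rows, each a list of 5 numbers: the shift along the tool's x, y, z in mm, then the turn about the tool's z in degrees, then the opening, from 0 (shut) to 1 (fully open). In form: [[tx, ty, tz, roll, fingers], ...]. A call has 1 to 5 rows; each row is the pose to reach, as a shift and turn from the pose commanded when the call began, along the tool's axes at that moment; what a row does not reach only later rows make up. A row lasts 1/10 s, in which the tool goes at most 50 mm and 8.59 degrees, less where a joint would pass 70% of its speed; a pose out of reach is approached as far as the arm can. A call with a gripper value outside its range is refused whole. The fingers move at their own pace and stop on an object; the grip force is fixed at half the most. Time passes only in rows, so rows that repeat a pose let the fingers close. It gives the time, the measured TCP pose, the force, the opening and the grip force at its end, in the units of the state.
- env.state(): the state, without advancing time (a new reading comes with each control period).
- env.read_camera(name): name is "scene" or "top"; returns a dict with "frame" (384x512x3 uint8, red, green, blue), "vertical_fov" (degrees; the focal length in pixels is half the picture's height over the tangent of half this angle, whatever the lens; pixels are square), "cx", "cy" (the principal point, pixels), "world_from_camera" (4x4, takes a point from camera to world coordinates). Camera axes: x right, y down, z forward; pixel columns grow to the right and rows downward; lengths in mm; the calibration is good to about 2 mm. A picture is of the moment at which its call begins. There is no depth.
- env.job_done(): hands the job in; it is judged then, once.
The state is a dict: "t": time; "joints": joint angles; "qvel": joint speeds; "tau": joint torques, N m; "eef_pos": TCP position; "tcp_rot": TCP orientation; "ft_force": force on the tool from outside, world axes, zero at the start; "moment": the same for the moment, N m; "opening": opening from 0.0 (shut) to 1.0 (fully open); "grip_force": force on a finger pad.
Only numpy, scipy, OpenCV 4.12 (cv2) and the standard library are available. Lean on these libraries where they do the work, as an engineer would, in place of code of your own. Each camera call takes 0.05 s, during which the arm holds its last target. There are 200 camera calls.

## Task

Get the bench scale ready to weigh a small animal in the empty tub on its pan: with closed fingertips press the big round power key fully down, so that it stays down by itself, and then press the long bar-shaped tare key fully down, keep it down for a good second and let it come up again. Press gently, do not press the small square key, and leave the tub, the jar, the bottle and the forceps where they are. Nothing is to be gripped or lifted; finish with the hand withdrawn.

Things in the scene. Friction and masses are not known exactly. Their poses are not given: they have to be found in the camera images.
- scale: White bench scale, 340 (x) x 300 mm (y), fixed, turned somewhat about z. Origin: centre of its underside on the table; -x is its front, facing the robot. On the flat front strip, top 50 mm high, three grey keys stand in a row at x = -115, y = -75, 0, +75 mm, in varying order. Behind: flat display (53 mm high), then steel pan 210 x 280 mm centred at x = +60 mm, top 75 mm above the table.
- power_key_base: The power key: round grey cap 38 mm in diameter in a round aluminium bezel of 48 mm diameter, 3 mm high. Its origin is the centre of the underside of the aluminium bezel, level with the top of the scale's key strip, 50 mm above the table; z up, same yaw as the scale.
- power_key_top (a point): Centre of the top face of the round power key, 64 mm above the table when up; moves down with the key.
- power_key (a joint): Travel of the round power key in m: 0 up (off, at the start), 0.005 fully down (on). It has no spring: it moves against about 3 N of friction and stays where it is left.
- tare_key_base: The tare key: bar-shaped grey cap 58 mm long (along the scale's x) by 20 mm wide in a rectangular aluminium bezel 68 x 30 mm, 3 mm high. Its origin is the centre of the underside of the aluminium bezel, level with the top of the scale's key strip, 50 mm above the table; z up, same yaw as the scale.
- tare_key_top (a point): Centre of the top face of the bar-shaped tare key, 64 mm above the table when up; moves down with the key.
- tare_key (a joint): Travel of the bar-shaped tare key in m: 0 up, 0.005 fully down. A spring returns it: it starts to move at about 1.5 N and is fully down at about 5 N.
- units_key_base: The small square key, not to be pressed: grey cap 20 x 20 mm in a square aluminium bezel of 30 mm, 3 mm high. Its origin is the centre of the underside of the aluminium bezel, level with the top of the scale's key strip, 50 mm above the table; z up, same yaw as the scale.
- units_key_top (a point): Centre of the top face of the small square key, 64 mm above the table when up.
- units_key (a joint): Travel of the small square key in m: 0 up, 0.005 fully down; sprung like the tare key. Must stay up.
- tub: Empty open white plastic tub standing loose on the pan, 120 x 160 mm, 45 mm high; its rim is 120 mm above the table. Origin at the centre of its underside.
- swab_jar: Small glass jar with a steel cap, 48 mm in diameter, 65 mm high, standing loose on the table beside the +y side of the scale. Origin at the centre of its underside.
- spray_bottle: White plastic bottle, 60 mm in diameter, 140 mm high, standing loose on the table beside the +y side of the scale. Origin at the centre of its underside.
- forceps: Steel forceps, about 156 mm long, 30 mm wide and 6 mm high, lying loose on the table beside the -y side of the scale. Origin at the middle of the underside; x along its length.
Things that resemble listed ones, but are neither listed nor needed, are in the scene too. Leave any turquoise or yellow look-alike of the tub alone.

How it is judged (in metres and radians):
On the way, in this order (a step that is already met when the one before it is completed fails the run):
1. the round power key is fully down (value of joint power_key above 0.004 m), for 0.2 s.
2. the bar-shaped tare key is kept fully down for a second, the power key still down (value of joint each of power_key, tare_key above 0.004 m), for 0.8 s.
At the end, for the whole second after the job is handed in: The power key is still at least 4 mm down, the tare and square keys are up again (under 1 mm), and the tub, jar, bottle and forceps are at rest, upright (within 0.15 rad) and within 10 mm of where they started (value of joint power_key above 0.004 m and value of joint each of tare_key, units_key below 0.001 m and distance of each of tub, swab_jar, spray_bottle, forceps from where it was at the start of the episode below 0.01 m and angle between each of tub, swab_jar, spray_bottle, forceps's own z axis and vertical below 0.15 rad and linear speed of each of tub, swab_jar, spray_bottle, forceps below 0.02 m/s); the robot touches nothing.
It fails at once if the small square key is pressed (over 1.5 mm) (value of joint units_key above 0.0015 m).
It fails at once if the tare key is pressed (over 2 mm) before the power key is down (value of joint tare_key above 0.002 m and value of joint power_key below 0.003 m).
It fails at once if a key or the scale is pressed with more than 30 N (contact force between anything else and power_key_base above 30 N or contact force between anything else and tare_key_base above 30 N or contact force between anything else and units_key_base above 30 N or contact force between anything else and scale above 30 N).
It fails at once if the tub, jar, bottle or forceps is moved by over 15 mm, lifted or tipped (distance of any of tub, swab_jar, spray_bottle, forceps from where it was at the start of the episode above 0.015 m or angle between any of tub, swab_jar, spray_bottle, forceps's own z axis and vertical above 0.3 rad).
It also fails if it takes over 40 s, if anything falls off the work surface, if the arm or the gripper's body presses on something with over 40 N, if the wrist force passes 120 N, or if a joint passes its speed limit or range.

## Working session

There is one attempt and no reset: what is moved stays moved. The work goes in short steps, Python scripts to look and compute and a tool call to move; the robot and the scene stay as the last step left them, time stands still between calls to the robot, and variables do not carry over. Pictures are saved under pics/ and viewed, at most 10 in all, crops included, and the job is handed in when it is done.

Besides the shell and the picture viewer there is one more tool, called after "Request:" as a command line: name --pt "numbers of a row" for each row, then --argument value for the rest. arm_command: Moves the arm, as the interface text tells. Its arguments: {"type":"object","properties":{"targets":{"type":"array","items":{"type":"array","items":{"type":"number"}}}},"required":["targets"]}

```bash
mkdir -p pics
cat > h.py <<'E'
import numpy as np, cv2
from cell import env
def snap(n,tag):
    c=env.read_camera(n); cv2.imwrite(f'pics/{tag}.png',c['frame'][:,:,::-1]); np.savez(f'pics/{tag}.npz',**c); return c
def cast(c,u,v,z):
    f=c['frame'].shape[0]/2/np.tan(np.radians(float(c['vertical_fov']))/2)
    T=np.array(c['world_from_camera']); d=T[:3,:3]@[(u-c['cx'])/f,(v-c['cy'])/f,1]
    return T[:3,3]+d*(z-T[2,3])/d[2]
def proj(c,p):
    f=c['frame'].shape[0]/2/np.tan(np.radians(float(c['vertical_fov']))/2)
    T=np.array(c['world_from_camera']); q=T[:3,:3].T@(np.array(p)-T[:3,3])
    return np.array([q[0]/q[2]*f+c['cx'],q[1]/q[2]*f+c['cy']])
E
python3 - <<'E'
from h import *
a=snap('scene','s0');b=snap('top','t0')
im=np.hstack([cv2.imread('pics/s0.png'),cv2.imread('pics/t0.png')])
cv2.imwrite('pics/st0.png',cv2.resize(im,(800,300),interpolation=cv2.INTER_AREA))
print(env.state()); print(b['world_from_camera'],a['world_from_camera'])
E
```

```text
{'t': 0.1, 'joints': array([-1.37057015e+00,  4.91479527e-01,  1.55940232e+00, -5.15709876e-06,
        1.09172363e+00, -1.05599514e-01]), 'qvel': array([ 0.00158097, -0.00166655, -0.00120211,  0.00109659, -0.00017478,
       -0.00202375]), 'tau': array([ 2.32417035e-03, -6.13625550e+01, -2.58605897e+01,  6.94131874e-02,
        4.70574468e-02, -5.34573303e-05]), 'eef_pos': array([ 188.1504692 , -595.76741294,  214.12770841]), 'tcp_rot': array([-3.14058500e+00, -1.02205558e-04,  3.05828016e-01]), 'ft_force': array([ 0.03912262, -0.58677498,  0.13755243]), 'moment': array([-0.01629754,  0.03922011,  0.03493455]), 'grip_force': 0.0, 'opening': 0.9994587883812796}
[[ 2.05431757e-02 -9.92391918e-01  1.21392998e-01  4.43702915e+02]
 [-9.99781993e-01 -2.08445468e-02 -1.21310604e-03 -2.12523829e+01]
 [ 3.73425866e-03 -1.21341613e-01 -9.92603782e-01  1.01233586e+03]
 [ 0.00000000e+00  0.00000000e+00  0.00000000e+00  1.00000000e+00]] [[ 5.63041968e-01  5.81398417e-01 -5.87332634e-01  1.25061549e+03]
 [ 8.26413151e-01 -4.00400715e-01  3.95879492e-01 -4.91690298e+02]
 [-5.00469698e-03 -7.08276181e-01 -7.05917704e-01  9.29649274e+02]
 [ 0.00000000e+00  0.00000000e+00  0.00000000e+00  1.00000000e+00]]
```

View pics/t0.png

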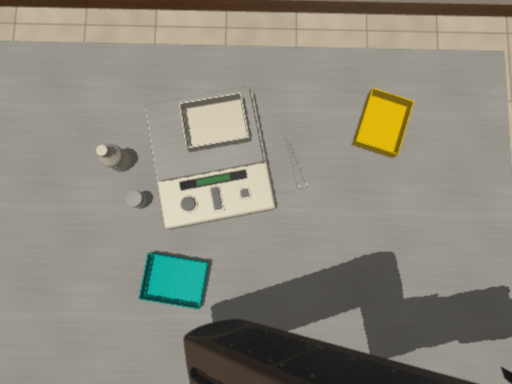

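View pics/s0.png

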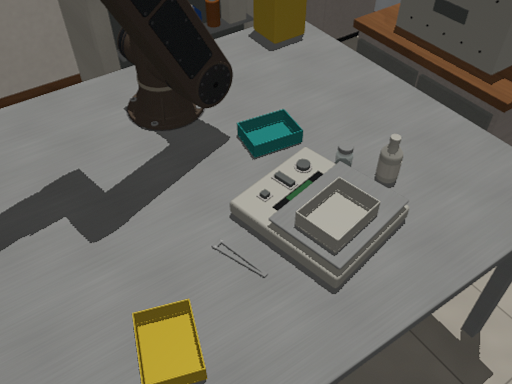

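Top view: the keys are round at (188,204), bar at (216,198) and square at (245,193). In the scene view they are at (303,165), (285,179) and (265,195). The only things that could be taken for the wanted keys are each other and the jar cap at (135,199). I choose the round key as power and the bar as tare, then measure and check in one crop.

Run:
```python
from h import *
L=lambda t:{k:v for k,v in np.load(f'pics/{t}.npz').items()}
t,s=L('t0'),L('s0')
seeds={'t':[(188,204),(216,198),(245,193)],'s':[(303,165),(285,179),(265,195)]}
out={}
for k,c in (('t',t),('s',s)):
    g=cv2.cvtColor(c['frame'],cv2.COLOR_RGB2GRAY)
    for i,(u,v) in enumerate(seeds[k]):
        m=np.zeros_like(g); cv2.circle(m,(u,v),11,255,-1)
        m=((g<120)&(m>0)).astype(np.uint8)
        n,l,st,ce=cv2.connectedComponentsWithStats(m)
        j=1+np.argmax(st[1:,4]); out[k,i]=ce[j]
        print(k,i,ce[j],st[j],cast(c,*ce[j],63).round(1))
P=[cast(t,*out['t',i],64)[:2] for i in range(3)]
d=P[0]-P[2]; print('spacing',[np.linalg.norm(P[i]-P[i+1]) for i in (0,1)],'yaw',np.degrees(np.arctan2(d[1],d[0]))-90)
a=cv2.resize(cv2.imread('pics/t0.png')[160:235,150:280],None,fx=5,fy=5,interpolation=cv2.INTER_CUBIC)
cv2.imwrite('pics/crop.png',a)
```

```text
t 0 [190.15517241 201.37931034] [183 197  13  13  58] [529.3 140.3  63. ]
t 1 [218.16326531 195.32653061] [214 188   8  20  49] [546.7  67.9  63. ]
t 2 [246.5        192.57142857] [245 190   4   6  14] [555.5  -5.9  63. ]
s 0 [302.68965517 165.06896552] [296 159  14  14 145] [529.5 144.4  63. ]
s 1 [284.11235955 179.25842697] [274 171  21  19 178] [545.1  71.6  63. ]
s 2 [264.09589041 194.        ] [259 190  11   9  73] [559.4  -1.2  63. ]
spacing [np.float64(74.40172110016323), np.float64(74.25820461364539)] yaw 10.150514098005473
```

View pics/crop.png

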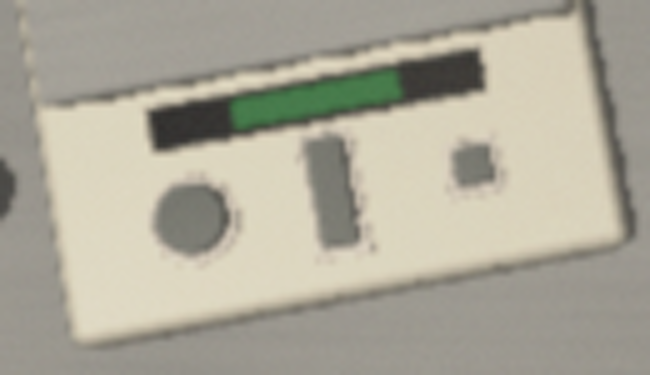

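The crop confirms the choice: round key left at top (188.2,203.8), bar in the middle (216.4,198.4), square right (244.6,193.0). The top threshold cut off the lit parts of the caps, so I recompute from these centres.

Run:
```python
from h import *
t={k:v for k,v in np.load('pics/t0.npz').items()}
g=cv2.cvtColor(t['frame'],cv2.COLOR_RGB2GRAY)
P=[]
for u,v in [(188,204),(216,198),(245,193)]:
    m=np.zeros_like(g); cv2.circle(m,(u,v),13,255,-1)
    m=((g<165)&(m>0)).astype(np.uint8)
    m=cv2.morphologyEx(m,cv2.MORPH_OPEN,np.ones((3,3),np.uint8))
    n,l,st,ce=cv2.connectedComponentsWithStats(m); j=1+np.argmax(st[1:,4])
    p=cast(t,*ce[j],63); P.append(p); print(ce[j],st[j],p.round(1))
P=np.array(P);d=P[0]-P[2];print(np.linalg.norm(P[0]-P[1]),np.linalg.norm(P[1]-P[2]),np.degrees(np.arctan2(d[1],d[0]))-90)
s=env.state();print(s['eef_pos'],s['tcp_rot'])
from scipy.spatial.transform import Rotation as R
M=R.from_euler('xyz',s['tcp_rot']).as_matrix();print(M.round(3))
print((M.T@(np.array([529.5,142.,120])-s['eef_pos'])).round(1))
```

```text
[187.97727273 203.25568182] [181 197  15  14 176] [524.3 145.8  63. ]
[216.1344086  197.86021505] [211 187  11  23 186] [540.   72.9  63. ]
[244.38333333 192.68333333] [241 189   8   8  60] [ 5.551e+02 -4.000e-01  6.300e+01]
74.47064722108996 74.91270048969749 11.8953649158222
[ 188.1504692  -595.76741294  214.12770841] [-3.14058500e+00 -1.02205558e-04  3.05828016e-01]
[[ 0.954  0.301 -0.   ]
 [ 0.301 -0.954  0.001]
 [ 0.    -0.001 -1.   ]]
[ 547.6 -600.7   94.8]
```

Both views agree: power (527,145), tare (542,72), units (557,-1), spacing 74.5 mm against 75 given, yaw about 11.7°. Shutting the fingers and swinging over high.

Request:
arm_command --pt "50 -35 0 0 0" --pt "90 -68 0 0 0" --pt "130 -102 0 0 0" --pt "168 -135 0 0 0" --pt "206 -168 0 0 0"

```text
t: 0.6
eef_pos: [326.3, -385.6, 214.5]
tcp_rot: [-3.141, 0.0, 0.305]
ft_force: [0.3, 0.5, 1.3]
opening: 0.636
grip_force: 0.0
```

Request:
arm_command --pt "38 -33 0 0 0" --pt "76 -66 0 0 0" --pt "110 -95 0 0 0" --pt "140 -135 0 0 0" --pt "170 -170 0 0 0"

```text
t: 1.1
eef_pos: [436.8, -172.0, 214.5]
tcp_rot: [-3.141, 0.0, 0.306]
ft_force: [0.5, -0.5, 0.5]
opening: 0.215
grip_force: 0.0
```

```bash
cat > go.py <<'E'
import sys
from h import *
from scipy.spatial.transform import Rotation as R
s=env.state();M=R.from_euler('xyz',s['tcp_rot']).as_matrix()
for a in sys.argv[1:]:
    p=np.array(eval(a),float); print(p,'tool shift',(M.T@(p-s['eef_pos'])).round(1))
print(s['t'],s['eef_pos'].round(1),np.degrees(s['tcp_rot']).round(1),s['ft_force'].round(2),s['opening'])
E
python3 go.py 527,145,150
```

```text
[527. 145. 150.] tool shift [ 181.5 -275.1   64.5]
1.1 [ 436.8 -172.   214.5] [-180.     0.    17.5] [ 0.49 -0.5   0.54] 0.21512169974649056
```

Request:
arm_command --pt "25 -38 0 0 0" --pt "50 -76 0 0 0" --pt "75 -114 0 2 0" --pt "100 -152 0 4 0" --pt "125 -190 10 6 0"

```text
t: 1.6
eef_pos: [499.2, 46.6, 205.3]
tcp_rot: [3.141, -0.002, 0.2]
ft_force: [1.2, -0.2, 0.3]
opening: 0.004
grip_force: 0.0
```

```bash
python3 go.py 527,145,120
```

```text
[527. 145. 120.] tool shift [ 46.6 -91.   85.3]
1.6 [499.2  46.6 205.3] [ 1.80e+02 -1.00e-01  1.14e+01] [ 1.16 -0.16  0.27] 0.004394112099266957
```

Request:
arm_command --pt "20 -40 20 0 0" --pt "40 -75 45 0 0" --pt "47 -91 80 0 0" --pt "47 -91 107 0 0" --pt "47 -91 107 0 0"

```text
t: 2.1
eef_pos: [524.7, 143.6, 94.4]
tcp_rot: [-3.141, 0.006, 0.202]
ft_force: [-0.8, 0.1, -0.2]
opening: 0.002
grip_force: 0.0
```

```bash
python3 go.py 527,145,66
python3 - <<'E'
from h import *
s=env.state()
a=snap('scene','s1');b=snap('top','t1')
A=cv2.resize(a['frame'][110:220,230:360,::-1],(390,330),interpolation=cv2.INTER_CUBIC)
B=cv2.resize(b['frame'][140:240,140:270,::-1],(390,300),interpolation=cv2.INTER_CUBIC)
B=cv2.copyMakeBorder(B,0,30,0,0,0)
cv2.imwrite('pics/c1.png',np.hstack([A,B]))
print(proj(a,s['eef_pos']),proj(b,s['eef_pos']))
E
```

```text
[527. 145.  66.] tool shift [ 2.8 -0.9 28.4]
2.1 [524.7 143.6  94.4] [-180.     0.4   11.6] [-0.79  0.05 -0.23] 0.0018536797065840265
[302.03403031 155.22328271] [186.6990476  202.03766076]
```

View pics/c1.png

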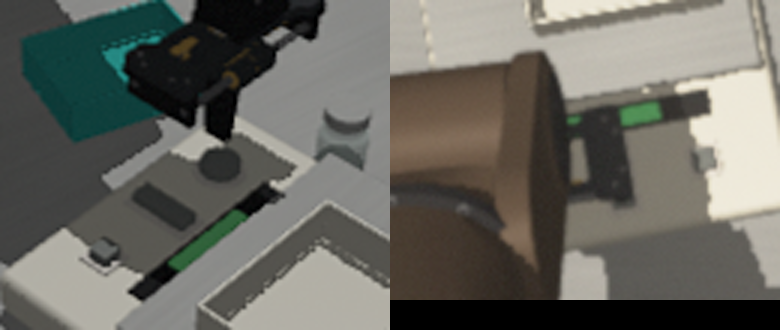

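The fingertip shows at crop (222,142), right above the round key at (220,165), in line with the projection. I'll lower it onto the key slowly.

Request:
arm_command --pt "2 0 10 0 0" --pt "2 0 18 0 0" --pt "2 0 24 0 0" --pt "2 0 26 0 0" --pt "2 0 27 0 0"

```text
t: 2.7
eef_pos: [528.4, 143.5, 70.5]
tcp_rot: [3.142, 0.0, 0.201]
ft_force: [0.4, 0.9, 0.0]
opening: 0.005
grip_force: 0.0
```

Request:
arm_command --pt "0 0 1 0 0" --pt "0 0 2 0 0" --pt "0 0 3 0 0" --pt "0 0 3 0 0"

```text
t: 3.1
eef_pos: [528.4, 143.6, 67.6]
tcp_rot: [3.142, 0.0, 0.201]
ft_force: [-0.1, -0.4, 0.4]
opening: 0.0
grip_force: 0.0
```

Request:
arm_command --pt "0 0 1 0 0" --pt "0 0 2 0 0" --pt "0 0 3 0 0" --pt "0 0 4 0 0" --pt "0 0 4 0 0"

```text
t: 3.6
eef_pos: [528.4, 143.6, 63.6]
tcp_rot: [3.142, 0.0, 0.201]
ft_force: [-0.7, -0.2, 0.0]
opening: 0.005
grip_force: 0.0
```

Request:
arm_command --pt "0 0 1 0 0" --pt "0 0 1 0 0" --pt "0 0 2 0 0" --pt "0 0 2 0 0"

```text
t: 4.0
eef_pos: [528.5, 143.6, 61.5]
tcp_rot: [3.141, -0.0, 0.201]
ft_force: [-0.3, -0.2, 1.6]
opening: 0.007
grip_force: 0.7
```

Request:
arm_command --pt "0 0 0.5 0 0" --pt "0 0 1 0 0" --pt "0 0 1 0 0"

```text
t: 4.3
eef_pos: [528.5, 143.6, 60.6]
tcp_rot: [3.141, -0.0, 0.201]
ft_force: [-0.1, -0.3, 2.3]
opening: 0.005
grip_force: 0.9
```

Request:
arm_command --pt "0 0 0.5 0 0" --pt "0 0 1 0 0" --pt "0 0 1 0 0"

```text
t: 4.6
eef_pos: [528.4, 143.6, 59.5]
tcp_rot: [3.142, -0.0, 0.201]
ft_force: [-0.7, -0.3, 1.9]
opening: 0.005
grip_force: 0.9
```

Request:
arm_command --pt "0 0 0.4 0 0" --pt "0 0 0.4 0 0" --pt "0 0 0.4 0 0"

```text
t: 4.9
eef_pos: [528.5, 143.6, 59.3]
tcp_rot: [3.141, -0.0, 0.201]
ft_force: [-1.1, -0.8, 4.3]
opening: 0.002
grip_force: 2.0
```

Request:
arm_command --pt "0 0 0.3 0 0" --pt "0 0 0.3 0 0" --pt "0 0 0.3 0 0"

```text
t: 5.2
eef_pos: [528.5, 143.6, 59.2]
tcp_rot: [3.141, -0.0, 0.201]
ft_force: [-1.5, -1.6, 7.1]
opening: 0.005
grip_force: 3.6
```

The key has bottomed out: force rises to 7 N with z holding at 59.2. I'll lift off and shift over the tare key.

Request:
arm_command --pt "0 0 -3 0 0" --pt "0 0 -12 0 0" --pt "0 0 -30 0 0" --pt "-1 25 -30 0 0" --pt "-1 50 -30 0 0"

```text
t: 5.7
eef_pos: [537.7, 94.3, 89.9]
tcp_rot: [3.141, -0.001, 0.203]
ft_force: [-0.3, 0.6, -0.4]
opening: 0.004
grip_force: 0.0
```

Request:
arm_command --pt "0 15 0 0 0" --pt "0 23 0 0 0" --pt "0 23 5 0 0" --pt "0 23 10 0 0" --pt "0 23 10 0 0"

```text
t: 6.2
eef_pos: [541.4, 72.6, 78.0]
tcp_rot: [-3.141, 0.002, 0.202]
ft_force: [-0.4, -0.2, 0.2]
opening: 0.001
grip_force: 0.0
```

```bash
python3 go.py 542,72,66
python3 - <<'E'
from h import *
s=env.state()
a=snap('scene','s2')
A=cv2.resize(a['frame'][110:220,230:360,::-1],(650,550),interpolation=cv2.INTER_CUBIC)
cv2.imwrite('pics/c2.png',A)
print(proj(a,s['eef_pos']),(proj(a,s['eef_pos'])-[230,110])*5)
E
```

```text
[542.  72.  66.] tool shift [ 0.5  0.7 12. ]
6.2 [541.4  72.6  78. ] [-1.80e+02  1.00e-01  1.16e+01] [-0.38 -0.24  0.18] 0.0006443046754619694
[283.76403236 174.05273991] [268.82016179 320.26369954]
```

View pics/c2.png

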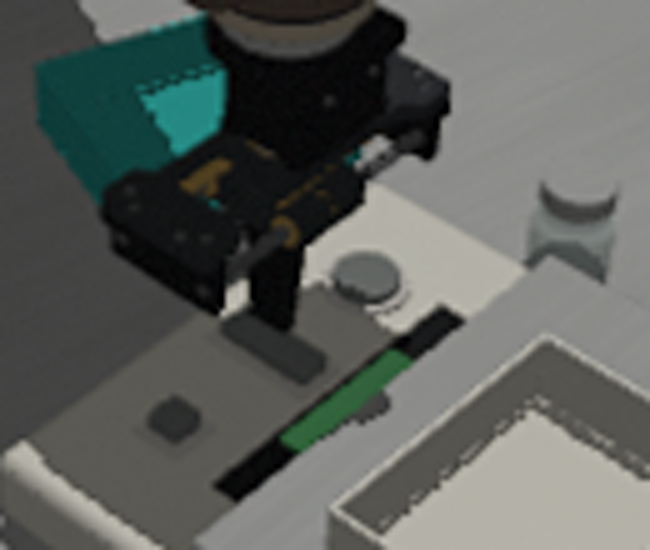

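The tip, at crop (275,325), is over the middle of the bar at (273,348), and the round key looks sunk. I'll press the tare key now.

Request:
arm_command --pt "0 0 5 0 0" --pt "0 0 9 0 0" --pt "0 0 11 0 0" --pt "0 0 12 0 0" --pt "0 0 13 0 0"

```text
t: 6.75
eef_pos: [542.1, 71.9, 65.8]
tcp_rot: [3.141, 0.0, 0.201]
ft_force: [-0.0, 0.2, -0.9]
opening: 0.004
grip_force: 0.0
```

Request:
arm_command --pt "0 0 1 0 0" --pt "0 0 2 0 0" --pt "0 0 3 0 0" --pt "0 0 3 0 0"

```text
t: 7.15
eef_pos: [542.1, 71.9, 62.9]
tcp_rot: [3.141, -0.0, 0.201]
ft_force: [-0.0, 0.6, 1.7]
opening: 0.004
grip_force: 1.1
```

Request:
arm_command --pt "0 0 0.5 0 0" --pt "0 0 1 0 0" --pt "0 0 1.5 0 0" --pt "0 0 1.5 0 0"

```text
t: 7.55
eef_pos: [542.1, 71.9, 61.4]
tcp_rot: [3.141, -0.0, 0.201]
ft_force: [-0.4, -0.3, 3.0]
opening: 0.005
grip_force: 1.7
```

Request:
arm_command --pt "0 0 0.5 0 0" --pt "0 0 1 0 0" --pt "0 0 1.5 0 0" --pt "0 0 2 0 0" --pt "0 0 2.3 0 0"

```text
t: 8.05
eef_pos: [542.1, 71.9, 59.2]
tcp_rot: [3.141, -0.0, 0.201]
ft_force: [-1.2, -1.0, 9.1]
opening: 0.004
grip_force: 4.7
```

Request:
arm_command --pt "0 0 0.4 0 0" --pt "0 0 0.4 0 0" --pt "0 0 0.4 0 0"

```text
t: 8.35
eef_pos: [542.1, 71.9, 59.2]
tcp_rot: [3.141, -0.0, 0.201]
ft_force: [-1.7, -0.8, 10.7]
opening: -0.0
grip_force: 5.3
```

Fully down at 59.2 mm with about 10 N. I'll hold it there, then release and withdraw.

Request:
arm_command --pt "0 0 0 0 0" --pt "0 0 0 0 0" --pt "0 0 0 0 0" --pt "0 0 0 0 0" --pt "0 0 0 0 0"

```text
t: 8.85
eef_pos: [542.1, 71.9, 59.2]
tcp_rot: [3.141, -0.0, 0.201]
ft_force: [-3.0, 0.1, 10.5]
opening: 0.009
grip_force: 5.3
```

Request:
arm_command --pt "0 0 0 0 0" --pt "0 0 0 0 0" --pt "0 0 0 0 0" --pt "0 0 0 0 0" --pt "0 0 0 0 0"

```text
t: 9.35
eef_pos: [542.1, 71.9, 59.2]
tcp_rot: [3.141, -0.0, 0.201]
ft_force: [-1.9, -1.8, 10.1]
opening: 0.002
grip_force: 5.3
```

Request:
arm_command --pt "0 0 -3 0 0" --pt "0 0 -10 0 0" --pt "0 0 -30 0 0" --pt "0 0 -60 0 0" --pt "0 0 -100 0 0"

```text
t: 9.85
eef_pos: [541.1, 71.9, 158.7]
tcp_rot: [-3.141, 0.003, 0.201]
ft_force: [0.2, -0.0, -0.1]
opening: 0.002
grip_force: 0.0
```

Request:
arm_command --pt "-10 30 -40 0 0" --pt "-25 70 -50 0 0" --pt "-45 110 -50 0 0" --pt "-60 150 -50 0 0" --pt "-75 190 -50 0 0"

```text
t: 10.35
eef_pos: [505.7, -130.7, 209.1]
tcp_rot: [3.142, -0.0, 0.201]
ft_force: [1.1, 0.5, 1.1]
opening: 0.005
grip_force: 0.0
```

Request:
arm_command --pt "0 30 0 0 0" --pt "0 60 0 0 0" --pt "0 60 0 0 0" --pt "0 60 0 0 0"

```text
t: 10.75
eef_pos: [518.1, -188.0, 208.4]
tcp_rot: [-3.141, 0.001, 0.2]
ft_force: [0.4, 0.1, 0.4]
opening: 0.007
grip_force: 0.0
```

```bash
python3 go.py
python3 - <<'E'
from h import *
a=snap('scene','s3')
A=cv2.resize(a['frame'][110:290,200:420,::-1],(733,600),interpolation=cv2.INTER_CUBIC)
cv2.imwrite('pics/c3.png',A)
E
```

```text
10.75 [ 518.1 -188.   208.4] [-180.     0.    11.5] [0.37 0.12 0.38] 0.006545101059026669
```

View pics/c3.png

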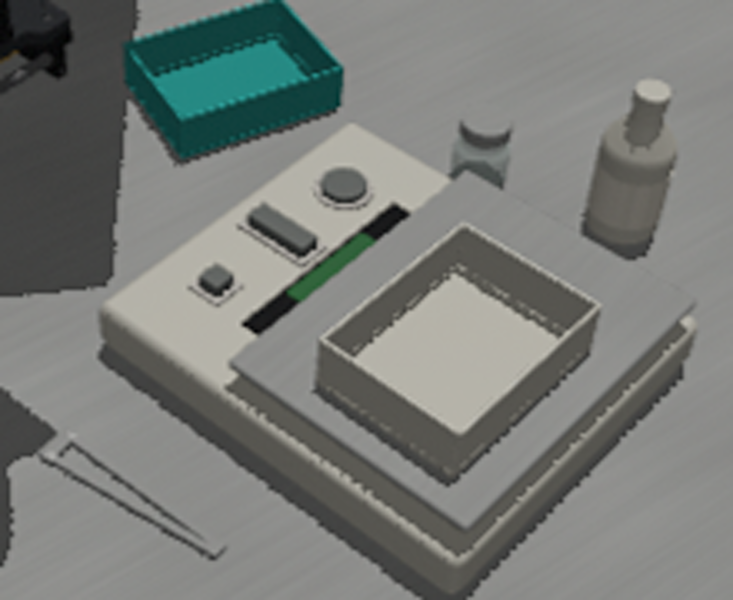

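The hand is clear, the round key at (344,186) is low, the bar (282,230) and square (215,278) keys are up, and nothing has moved. I'm handing the job in.

```bash
python3 -c "
from cell import env
print(env.job_done())"
```

```text
the job is handed in; nothing more can be done
None
```

The job is handed in, with no verdict returned: the power key was pressed to its stop and stays down, the tare key was held fully down for over a second and came up again, and the last picture shows nothing else moved and the hand clear.

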